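# Slide the board carrier through the gap to the tester

### The job

The parts on the blue circuit-board carrier are not soldered yet, so do not grip, lift or tip it: with the fingertips, gently push it flat along the orange mat through the gap between the black sponge tray and the round iron foot, until its front edge sits flush against the tester's aluminium stop, inside the white outline. Then press the green button on top of the tester all the way down, and let go of it. Leave the other things on the bench where they are.

Things in the scene. Friction and masses are not known exactly. Their poses are not given: they have to be found in the camera images.
- carrier: Blue board carrier, loose, 0.18-0.33 kg: flat slab 90 mm long (its x), 72 wide (y), 18 high, upright corners rounded to 10 mm radius; green board with parts up to 12 mm higher on top, brass connector at its front (+x). Origin: centre of underside; z up. Starts 125-165 mm before the gap's middle, up to 50 mm to either side, turned up to 0.4 rad from the push direction. Stays where it is left.
- station: Test station, fixed, place and yaw vary. Origin: middle of the gap at mat height (z = 0); x is the push direction through the gap to the tester, y to the left of it, z up. The gap is 80 mm wide. Carrier home against the stop: its origin at x = 85 mm, y = 0. White outline before the stop: 96 mm wide inside, centred on y = 0, from x = 35 mm to the stop.
- sponge_tray (a point): Centre of the top of the fixed square black sponge tray, 80 x 80 mm, 32 mm high, left of the gap: station (0, 80) mm, its inner face at y = 40 mm.
- iron_foot (a point): Centre of the top of the fixed round iron foot, radius 45 mm, 32 mm high, right of the gap: station (0, -85) mm. From it a thin metal arm (9-22 mm thick) rises away from the gap: station (0, -108, 38), (10, -160, 95), (50, -185, 120), ending in a red clip at (85, -180, 112) mm.
- stop_face (a point): Middle of the face of the fixed upright aluminium stop (110 mm wide, 30 mm high), at station x = 130 mm, 15 mm above the mat. Behind it the grey tester box: station x 142 to 220 mm, 120 mm wide, 45 mm high.
- test_button (a joint): Green push button on the tester, in m: 0 released, about 0.006 fully down; its spring takes 5 N fully down and returns it.
- test_button_top (a point): Centre of the top of the green button (28 mm across, in a black housing), on the tester box at station x = 185 mm, y = 0; it moves down as the button is pressed.
- flux_jar: Flux jar with white lid, 44 mm across, 34 mm high, loose, beside the tray on the tester's side; origin under its centre. Leave alone.
- solder_spool: Steel spool, 52 mm across, 40 mm high, loose, beyond the foot near the tester; origin under its centre. Leave alone.
- screwdriver: Screwdriver lying along its x, loose, on the left, beyond the tester. Leave alone.
- solvent_bottle: White bottle with red cap, 56 mm across, 130 mm high, loose, at the back right; origin under its centre. Leave alone.
- multimeter: Red multimeter lying flat, 185 x 88 mm, 48 mm high, loose, on the left; origin under its centre. Leave alone.
- brush: Small brush lying along its x, loose, on the right. Leave alone.

How it is judged:
By the outcome, as a careful person would: the job done as asked, in the order asked, and still so for the second after the job is handed in, with the robot touching nothing.
It also fails if it takes over 72 s, if anything falls off the work surface, if the arm or the gripper's body presses on something with over 40 N, if the wrist force passes 120 N, or if a joint passes its speed limit or range.

### The arm

A 6-joint arm with a two-finger parallel gripper is mounted at the origin on the work surface. World frame = base frame: x ahead of the robot, y to its left, z up, the work surface at z = 0. Lengths are in m, angles in rad, forces in N, time in s.
With the tool pointing down it reaches from about 0.375 to 0.9 m from the base axis. Payload 3.1 kg.
Tool frame: the origin (TCP) lies between the finger pads; the fingertips stand 22 mm ahead of it and the grasp point (between the pads) lies 3 mm ahead of it; z points along the fingers, y is the direction in which the jaws open and shut (so a half turn about z gives the same grasp; the last joint's range is limited). The gripper opens to 87 mm and grips with 3 to 60 N. Pads are 19 mm wide; open, the fingers measure 117 mm over their backs; the gripper's body (75 mm by 190 mm) begins 51 mm behind the grasp point.
Start: joints at [1.014, 0.527, 1.433, -0, 1.181, -0.178], TCP at [0.231, 0.581, 0.245] pointing down, gripper open.
Joint ranges: [-3.08, 3.08], [-0.75, 2.2], [0.22, 2.44], [-1.43, 4.57], [0, 2.65], [-2.85, 2.85]. Speed limits (rad/s): [2.79, 2.79, 3.14, 3.14, 3.14, 3.14].

### API

Orientations are given as a unit quaternion [x, y, z, w].
In Python, from rig import get_obs, camera, get_calibration, hand_in, search_frame gives the robot as it stands.
- The arm moves only by the shell command python3 -m jog 'ROWS' [FORCE]. ROWS is JSON, a list of rows, each an object with "grip": the closure in counts, from 0 (fully open) to 255 (shut); "travel": the shift along the world's x, y, z in cm, a list of three; "twist": the turn about the world's z in degrees. A call has 1 to 8 rows; each row shifts and turns the commanded pose from where the row before left it; what a row does not reach is not made up. A row lasts 1/10 s, in which the tool goes at most 50 mm and 8.59 degrees, less where a joint would pass 70% of its speed; a pose out of reach is approached as far as the arm can. A call is refused whole if a number of a shift passes 5 or a number of a turn 8.59, either way. A call with a gripper value outside its range is refused whole. The fingers move at their own pace and stop on an object; FORCE is the grip in N (left out, the last holds). Time passes only in rows, so rows that do not move let the fingers close. It gives the time, the measured TCP pose, the force and the opening at its end, in the units of the state.
- get_obs(): the state, without advancing time (a new reading comes with each control period).
- camera(name): name is "scene" or "top" or "wrist"; returns the picture (420x560x3 uint8, red, green, blue); there is no depth.
- get_calibration(name): a dict with "fx", "fy", "cx", "cy" (pixels), "R" (3x3) and "t" (3): a world point X has camera coordinates R X + t; the wrist camera has in their place "T_tool_cam" (4x4, takes a point from camera to tool coordinates, whose origin is the TCP and whose axes are the flange's). Camera axes: x right, y down, z forward; pixel columns grow to the right and rows downward; lengths in m; the calibration is good to about 2 mm. A picture is of the moment at which its call begins: read the wrist's pose just before it. get_calibration takes no time and is no camera call.
- hand_in(): hands the job in, once; it reports no verdict.
Trained networks look in the newest picture that a camera, given by its name, has taken for a name from the list of things; names that differ only in an ending like _2 or _b are one class to them, and where a whole thing is asked for, a point or a joint stands for the part that bears it (a point fixed in the world has none). Each returns a list of dicts, best first, with "p" (0 to 1); they miss things now and then, are a little off and sometimes report something else, mostly with a low value. They report only what shows in the picture. A call takes as long as a camera call.
- search_frame(target, camera): "at" ([x, y, z] in m, in world coordinates, good to about 4 mm: the middle of the surface that is visible of it).
The state is a dict: "time": time; "q": joint angles; "joint_velocities": joint speeds; "joint_torque": joint torques, N m; "position": TCP position; "tool_rot": TCP orientation; "ft_force": force on the tool from outside, world axes, zero at the start; "moment": the same for the moment, N m; "grip_width": finger opening in m.
Only numpy, scipy, OpenCV 4.12 (cv2) and the standard library are available. Lean on these libraries where they do the work, as an engineer would, in place of code of your own. Each camera call takes 0.05 s, during which the arm holds its last target. There are 200 camera calls.

## Working session

There is one attempt and no reset: what is moved stays moved. The work goes in short steps, Python scripts to look and compute and a shell command to move; the robot and the scene stay as the last step left them, time stands still between calls to the robot, and variables do not carry over. Pictures are saved under pics/ and viewed, about 8 in all and at most 12, crops included, and the job is handed in when it is done.

```bash
mkdir -p pics; cat > h.py <<'E'
from rig import *
import cv2, numpy as np
def save(cam,name):
    im=camera(cam); cv2.imwrite(f'pics/{name}.png',im[:,:,::-1]); return im
def find(cam,names):
    for n in names:
        r=search_frame(n,cam)
        print(cam,n,[(np.round(d['at'],4).tolist(),round(d['p'],2)) for d in r[:2]])
E
python3 - <<'E'
from h import *
for c in ['top','scene']:
    save(c,c+'0')
    find(c,['carrier','sponge_tray','iron_foot','stop_face','test_button_top','flux_jar','solder_spool'])
o=get_obs();print(o)
a=cv2.imread('pics/top0.png');b=cv2.imread('pics/scene0.png')
E
```

```text
top carrier [([0.5492, -0.0805, 0.0216], 0.59)]
top sponge_tray [([0.6151, 0.094, 0.0329], 0.58)]
top iron_foot [([0.6147, 0.0896, 0.035], 0.87)]
top stop_face [([0.6148, 0.0948, 0.0334], 0.97)]
top test_button_top [([0.6192, 0.3738, 0.0239], 0.37), ([0.6156, 0.0906, 0.0317], 0.32)]
top flux_jar [([0.4966, 0.192, 0.0344], 0.46), ([0.6155, 0.092, 0.0362], 0.32)]
top solder_spool [([0.7125, 0.1172, 0.0421], 0.88)]
scene carrier [([0.5566, -0.071, 0.021], 0.61)]
scene sponge_tray [([0.6223, 0.1176, 0.0295], 0.81)]
scene iron_foot [([0.6216, 0.1143, 0.0308], 0.88)]
scene stop_face [([0.6261, 0.1121, 0.0295], 0.92)]
scene test_button_top []
scene flux_jar [([0.5068, 0.1952, 0.0384], 0.69)]
scene solder_spool [([0.7151, 0.1251, 0.0399], 0.6)]
{'time': 0.8, 'q': array([ 1.01350594e+00,  5.27446489e-01,  1.43267506e+00,  1.39257364e-05,
        1.18141306e+00, -1.78518340e-01]), 'joint_velocities': array([ 0.00159702,  0.00081908,  0.00050389, -0.0015798 ,  0.00046035,
       -0.00113806]), 'joint_torque': array([ 1.56570110e-03, -4.39952624e+01, -1.76980644e+01,  6.35463651e-02,
        5.00741741e-02, -6.33048685e-06]), 'position': array([0.23108643, 0.58069837, 0.24458927]), 'tool_rot': array([1.88258527e-01, 9.82119507e-01, 2.93952497e-05, 4.42682070e-06]), 'ft_force': array([ 0.81586823, -0.40469281,  0.14627985]), 'moment': array([-0.03419315,  0.02339115,  0.00857899]), 'grip_width': 0.0872429022466564}
```

View pics/top0.png

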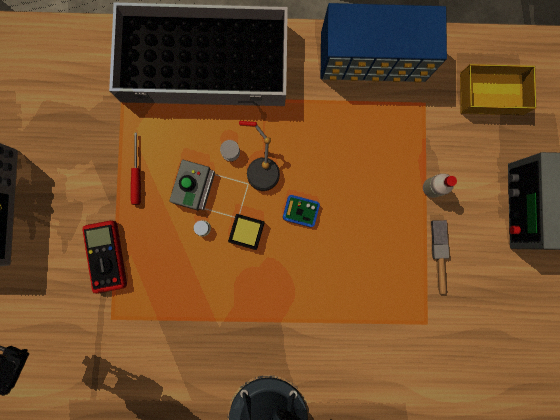

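View pics/scene0.png

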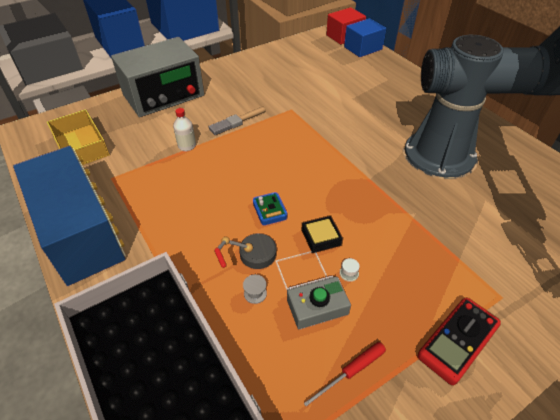

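Top view: carrier at about (302,210), tray (247,232), foot (264,174), button (187,183), and the outline around (230,198). The scene view shows the same things: carrier (270,208), foot (258,250), tray (322,233), button (320,296). The push direction is roughly world +y.

```bash
cat >> h.py <<'E'
from scipy.optimize import least_squares
def proj(c,X):
    p=(np.asarray(X)@np.array(c['R']).T+c['t']); return np.c_[c['fx']*p[:,0]/p[:,2]+c['cx'],c['fy']*p[:,1]/p[:,2]+c['cy']]
def ray(c,uv,z):
    R=np.array(c['R']);C=-R.T@c['t'];d=R.T@np.array([(uv[0]-c['cx'])/c['fx'],(uv[1]-c['cy'])/c['fy'],1]);return C+d*(z-C[2])/d[2]
def wcal():
    from scipy.spatial.transform import Rotation as Ro
    o=get_obs();c=dict(get_calibration('wrist'));T=np.eye(4);T[:3,:3]=Ro.from_quat(o['tool_rot']).as_matrix();T[:3,3]=o['position']
    M=np.linalg.inv(T@np.array(c['T_tool_cam']));c['R']=M[:3,:3];c['t']=M[:3,3];return c
def st(s,P):
    P=np.atleast_2d(P);c,n=np.cos(s[2]),np.sin(s[2]);return np.c_[s[0]+c*P[:,0]-n*P[:,1],s[1]+n*P[:,0]+c*P[:,1],P[:,2]]
E
python3 - <<'E'
from h import *
t=get_calibration('top');s=get_calibration('scene')
P=np.array([[0,.08,.032],[0,-.085,.032],[.185,0,.06]])
ut=np.array([[247,232],[264,174],[187,183]]);us=np.array([[322,232],[258,248],[320,295]])
f=lambda v:np.r_[(proj(t,st(v,P))-ut).ravel(),(proj(s,st(v,P))-us).ravel()]
r=least_squares(f,[.61,0,1.8]);print(r.x,r.fun.round(1))
# triangulated button & carrier heights
for a,b in [((187,183),(320,295)),((302,210),(270,207))]:
    q=least_squares(lambda X:np.r_[(proj(t,X[None])-a).ravel(),(proj(s,X[None])-b).ravel()],[.6,0,.05]);print(q.x,q.fun.round(1))
print('mm/px',np.linalg.norm(ray(t,(300,210),0)-ray(t,(301,210),0)))
print(get_calibration('wrist')); 
E
```

```text
[0.57007643 0.04849138 1.31082571] [-1.5 -0.6 -1.5 -1.3 -1.2 -0.5  0.1 -2.6 -0.3 -2.2 -0.1 -0.6]
[0.61643932 0.22570677 0.05459971] [-0.2  0.2 -0.2 -0. ]
[ 0.55295622 -0.08208691  0.01068888] [-0.5  0.6 -0.7 -0.1]
mm/px 0.0027724449517039554
{'fx': 332.55097024509564, 'fy': 332.55097024509564, 'cx': 281.43389625243606, 'cy': 212.8280550037778, 'T_tool_cam': array([[ 2.50829902e-03, -9.67865334e-01, -2.51456564e-01,
         6.84290274e-02],
       [ 9.99996666e-01,  2.27323586e-03,  1.22527912e-03,
        -3.16223994e-04],
       [-6.14285105e-04, -2.51458799e-01,  9.67867809e-01,
        -1.39713716e-01],
       [ 0.00000000e+00,  0.00000000e+00,  0.00000000e+00,
         1.00000000e+00]])}
```

```bash
R='' ; python3 -m jog '[{"grip":0,"travel":[2.2,-3.0,0],"twist":-5.2},{"grip":0,"travel":[2.2,-3.0,0],"twist":-5.2},{"grip":0,"travel":[2.2,-3.0,0],"twist":-5.2},{"grip":0,"travel":[2.2,-3.0,0],"twist":-5.2},{"grip":0,"travel":[2.2,-3.0,0],"twist":-5.2},{"grip":0,"travel":[2.2,-3.0,0],"twist":-5.2},{"grip":0,"travel":[2.2,-3.0,0],"twist":-5.2},{"grip":0,"travel":[2.2,-3.0,0],"twist":-5.2}]'
python3 -m jog '[{"grip":0,"travel":[2.2,-3.0,0],"twist":-5.2},{"grip":0,"travel":[2.2,-3.0,0],"twist":-5.2},{"grip":0,"travel":[2.2,-3.0,0],"twist":-5.2},{"grip":0,"travel":[2.2,-3.0,0],"twist":-5.2},{"grip":0,"travel":[2.2,-3.0,0],"twist":-5.2},{"grip":0,"travel":[2.2,-3.0,0],"twist":-5.2},{"grip":0,"travel":[2.2,-3.0,0],"twist":-5.2},{"grip":0,"travel":[2.2,-3.0,0],"twist":-5.2}]'
python3 -m jog '[{"grip":0,"travel":[0,0,0],"twist":0},{"grip":0,"travel":[0,0,0],"twist":0}]'
python3 - <<'E'
from h import *
import pickle
c=wcal();im=save('wrist','w0');pickle.dump(c,open('w0.pkl','wb'))
find('wrist',['carrier','test_button_top','flux_jar','solder_spool'])
s=[.57,.0485,1.311]
print(proj(c,st(s,[[0,.08,.032],[0,-.085,.032],[.185,0,.055],[.13,.055,.03],[.13,-.055,.03],[.035,.048,0],[.035,-.048,0]])).round(0).tolist())
cv2.imwrite('pics/w0b.png',cv2.resize(im[:,:,::-1],(800,600),interpolation=cv2.INTER_CUBIC))
E
```

```text
time: 1.6
position: [0.4079, 0.3395, 0.2448]
tool_rot: [0.526, 0.85, 0.0, 0.0]
ft_force: [0.2, -0.4, -0.8]
grip_width: 0.0871
time: 2.4
position: [0.5839, 0.0993, 0.2447]
tool_rot: [0.794, 0.608, 0.0, 0.0]
ft_force: [-0.4, 0.8, 0.3]
grip_width: 0.0869
time: 2.6
position: [0.5831, 0.1, 0.2443]
tool_rot: [0.793, 0.609, -0.0, -0.0]
ft_force: [-0.4, 1.3, 0.5]
grip_width: 0.0867
wrist carrier [([0.5589, -0.0573, 0.0163], 0.87)]
wrist test_button_top [([0.6199, 0.2252, 0.0649], 0.83), ([0.6169, 0.1794, 0.0429], 0.58)]
wrist flux_jar [([0.5018, 0.1871, 0.0279], 0.6)]
wrist solder_spool [([0.7108, 0.1204, 0.0369], 0.69)]
[[210.0, 239.0], [358.0, 239.0], [282.0, 54.0], [228.0, 118.0], [336.0, 118.0], [241.0, 202.0], [322.0, 202.0]]
```

View pics/w0b.png

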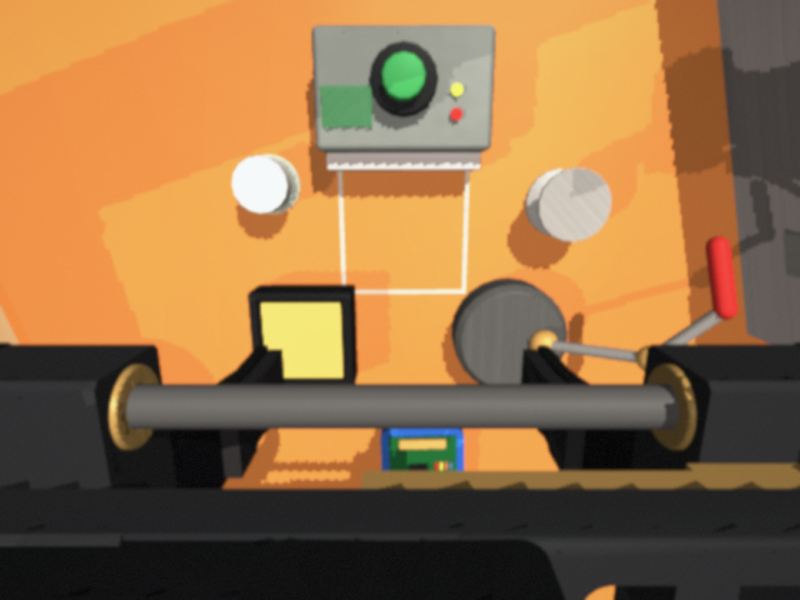

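The wrist view (full-resolution pixels) shows the outline corners at (242,204) and (325,204), the stop edge from (229,119) to (337,119), the button at (283,52) and the foot at (358,236). All are within about 2 px of my prediction. The gripper hides the carrier, so I'll move behind it and close the fingers partway.

```bash
python3 -m jog '[{"grip":160,"travel":[-0.9,-3.2,-0.5],"twist":0},{"grip":160,"travel":[-0.9,-3.2,-0.5],"twist":0},{"grip":160,"travel":[-0.9,-3.2,-0.5],"twist":0},{"grip":160,"travel":[-0.9,-3.2,-0.5],"twist":0},{"grip":160,"travel":[-0.9,-3.2,-0.5],"twist":0},{"grip":160,"travel":[-0.9,-3.2,-0.5],"twist":0},{"grip":160,"travel":[-0.9,-3.2,-0.5],"twist":0},{"grip":160,"travel":[-0.9,-3.2,-0.5],"twist":0}]' 20
python3 -m jog '[{"grip":160,"travel":[0,0,0],"twist":0},{"grip":160,"travel":[0,0,0],"twist":0}]'
python3 - <<'E'
from h import *
import pickle
c=pickle.load(open('w0.pkl','rb'))
P=np.array([[0,-.085,.032],[.185,0,.06],[.13,.055,.03],[.13,-.055,.03],[.035,.049,0],[.035,-.049,0],[.034,.04,.032][:0] or [.04,.12,.032]])
u=np.array([[357.7,236],[283,52.5],[229,119],[337,119],[242,203.5],[324.5,203.5],[176,202]])
r=least_squares(lambda v:(proj(c,st(v,P))-u).ravel(),[.57,.048,1.31],loss='soft_l1');print(r.x,r.fun.round(1))
c=wcal();im=save('wrist','w1');pickle.dump(c,open('w1.pkl','wb'))
cv2.imwrite('pics/w1b.png',cv2.resize(im[:,:,::-1],(800,600),interpolation=cv2.INTER_CUBIC))
E
```

```text
time: 3.65
position: [0.5107, -0.1555, 0.2047]
tool_rot: [0.792, 0.61, 0.0, 0.0]
ft_force: [0.2, -1.2, -0.5]
grip_width: 0.0347
time: 3.85
position: [0.5109, -0.1549, 0.2046]
tool_rot: [0.793, 0.609, 0.0, -0.0]
ft_force: [-0.1, 0.5, 0.3]
grip_width: 0.0329
[0.57131604 0.04786686 1.31331702] [ 1.6  3.2  0.3  1.1  0.4 -0.7 -0.2 -0.8 -0.4 -1.1 -0.1 -1.2 -3.3  2.5]
```

View pics/w1b.png

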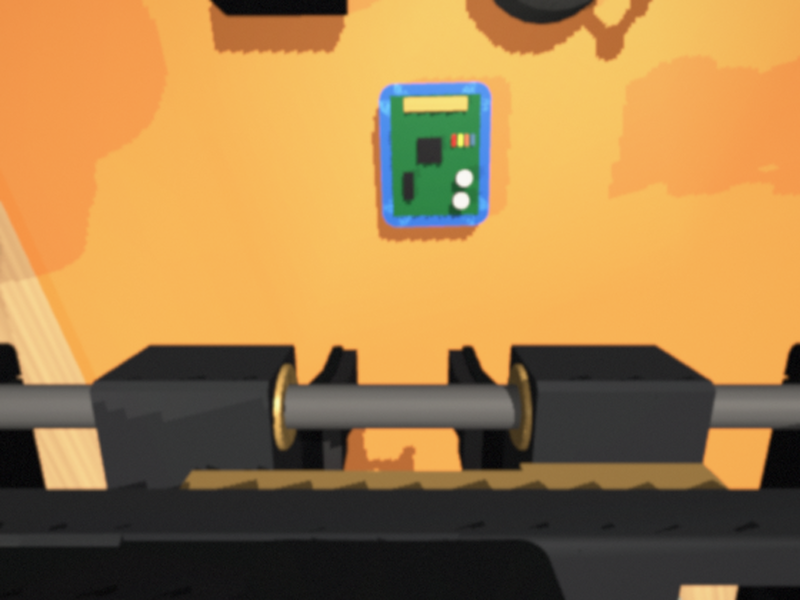

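```bash
cat >> h.py <<'E'
S=[.5713,.0479,1.3133]
def carrier(im,c,s=S,z=.018):
    hsv=cv2.cvtColor(im,cv2.COLOR_RGB2HSV);m=cv2.inRange(hsv,(100,110,70),(125,255,255))
    n,l,q,_=cv2.connectedComponentsWithStats(m);k=1+q[1:,4].argmax()
    ct=max(cv2.findContours((l==k).astype(np.uint8),0,1)[0],key=cv2.contourArea)[:,0].astype(float)
    W=np.array([ray(c,p,z)[:2] for p in ct]);d=W-s[:2];n_,c_=np.sin(s[2]),np.cos(s[2])
    L=np.c_[d[:,0]*c_+d[:,1]*n_,-d[:,0]*n_+d[:,1]*c_]
    (x,y),(w,h),a=cv2.minAreaRect((L*1000).astype(np.float32))
    a=(a+45)%90-45
    print('carrier st mm',round(x,1),round(y,1),'size',round(w,1),round(h,1),'yaw deg',round(a,2));return x,y,a
def tcp_st(s=S):
    o=get_obs();d=o['position'][:2]-s[:2];n,c=np.sin(s[2]),np.cos(s[2]);q=o['tool_rot']
    print('tcp st mm',((d[0]*c+d[1]*n)*1000).round(1),((-d[0]*n+d[1]*c)*1000).round(1),'z',(o['position'][2]*1000).round(1),'toolx yaw rel deg',np.degrees(np.arctan2(2*q[0]*q[1],2*q[0]**2-1)-s[2]).round(2),'F',o['ft_force'].round(1),'w',o['grip_width'].round(4),'t',o['time'])
def go(x,y,s=S):
    o=get_obs();print('travel to st',x,y,'cm:',((st(s,[[x/1000,y/1000,0]])[0,:2]-o['position'][:2])*100).round(2))
E
python3 - <<'E'
from h import *
import pickle
carrier(cv2.imread('pics/w1.png')[:,:,::-1].copy(),pickle.load(open('w1.pkl','rb')))
carrier(cv2.imread('pics/top0.png')[:,:,::-1].copy(),get_calibration('top'))
carrier(cv2.imread('pics/scene0.png')[:,:,::-1].copy(),get_calibration('scene'))
tcp_st();go(-195,-15)
E
```

```text
carrier st mm -127.8 -14.7 size 88.4 70.5 yaw deg 1.37
carrier st mm -226.3 -573.3 size 333.7 152.9 yaw deg 14.59
carrier st mm -288.3 -530.0 size 492.5 162.0 yaw deg 14.74Traceback (most recent call last):
  File "<stdin>", line 6, in <module>
  File "h.py", line 32, in tcp_st
    print('tcp st mm',((d[0]*c+d[1]*n)*1000).round(1),((-d[0]*n+d[1]*c)*1000).round(1),'z',(o['position'][2]*1000).round(1),'toolx yaw rel deg',np.degrees(np.arctan2(2*q[0]*q[1],2*q[0]**2-1)-s[2]).round(2),'F',o['ft_force'].round(1),'w',o['grip_width'].round(4),'t',o['time'])
                                                                                                                                                                                                                                             ^^^^^^^^^^^^^^^^^^^^^
AttributeError: 'float' object has no attribute 'round'
```

The wrist view shows the carrier's blue rim from (380,83) to (490,226) in the enlarged picture. In station coordinates that is (-128,-15) mm, yaw 1.4°. It needs about 15 mm of sideways shift, so I'll nudge its right side with the outer face of a finger first.

```bash
sed -i "s/o\['grip_width'\].round(4)/round(float(o['grip_width']),4)/" h.py; python3 - <<'E'
from h import *
tcp_st();go(-128,-97);go(-128,-67.5);print((st(S,[[0,.0145,0]])-st(S,[[0,0,0]]))*100)
E
```

```text
tcp st mm -210.9 6.7 z 204.7 toolx yaw rel deg -0.12 F [0.2 0.1 0. ] w 0.0326 t 3.9
travel to st -128 -97 cm: [12.14  5.37]
travel to st -128 -67.5 cm: [9.29 6.13]
[[-1.40219436  0.36925732  0.        ]]
```

```bash
python3 -m jog '[{"grip":160,"travel":[3.04,1.34,0],"twist":0},{"grip":160,"travel":[3.04,1.34,0],"twist":0},{"grip":160,"travel":[3.03,1.35,0],"twist":0},{"grip":160,"travel":[3.03,1.34,0],"twist":0},{"grip":160,"travel":[0,0,-4],"twist":0},{"grip":160,"travel":[0,0,-4],"twist":0},{"grip":160,"travel":[0,0,-4],"twist":0},{"grip":160,"travel":[0,0,-3],"twist":0}]'
python3 -m jog '[{"grip":160,"travel":[0,0,-1.4],"twist":0},{"grip":160,"travel":[0,0,-1.3],"twist":0},{"grip":160,"travel":[0,0,0],"twist":0},{"grip":160,"travel":[0,0,0],"twist":0}]'
python3 - <<'E'
from h import *
tcp_st();go(-128,-82);go(-128,-67.5)
E
```

```text
time: 4.7
position: [0.6317, -0.0987, 0.0524]
tool_rot: [0.792, 0.611, -0.001, -0.001]
ft_force: [-0.4, -0.1, 0.6]
grip_width: 0.0327
time: 5.1
position: [0.6335, -0.1015, 0.0287]
tool_rot: [0.793, 0.61, 0.001, 0.001]
ft_force: [-0.4, 0.5, 0.5]
grip_width: 0.0326
tcp st mm -128.7 -98.2 z 28.7 toolx yaw rel deg -0.12 F [-0.4  0.5  0.5] w 0.0326 t 5.1
travel to st -128 -82 cm: [-1.55  0.48]
travel to st -128 -67.5 cm: [-2.95  0.85]
```

```bash
python3 -m jog '[{"grip":160,"travel":[-0.7,0.2,0],"twist":0},{"grip":160,"travel":[-0.5,0.13,0],"twist":0},{"grip":160,"travel":[-0.3,0.08,0],"twist":0},{"grip":160,"travel":[-0.3,0.08,0],"twist":0},{"grip":160,"travel":[-0.3,0.08,0],"twist":0},{"grip":160,"travel":[-0.3,0.08,0],"twist":0},{"grip":160,"travel":[-0.3,0.08,0],"twist":0},{"grip":160,"travel":[-0.2,0.08,0],"twist":0}]'
python3 -m jog '[{"grip":160,"travel":[0,0,0],"twist":0},{"grip":160,"travel":[0,0,0],"twist":0}]'
python3 - <<'E'
from h import *
tcp_st();save('top','top1');find('top',['carrier']);c=get_calibration('top')
im=cv2.imread('pics/top1.png');cr=im[150:260,240:350]
cv2.imwrite('pics/top1c.png',cv2.resize(cr,(550,550),interpolation=cv2.INTER_CUBIC))
E
```

```text
time: 5.9
position: [0.6041, -0.0938, 0.0279]
tool_rot: [0.793, 0.609, 0.001, 0.001]
ft_force: [1.5, -1.2, 0.8]
grip_width: 0.0323
time: 6.1
position: [0.6035, -0.0935, 0.0275]
tool_rot: [0.793, 0.609, -0.0, -0.0]
ft_force: [1.2, -0.6, 1.0]
grip_width: 0.0322
tcp st mm -128.6 -67.1 z 27.5 toolx yaw rel deg -0.16 F [ 1.2 -0.6  1. ] w 0.0322 t 6.1
top carrier [([0.4523, -0.46, 0.0133], 0.58)]
```

View pics/top1c.png

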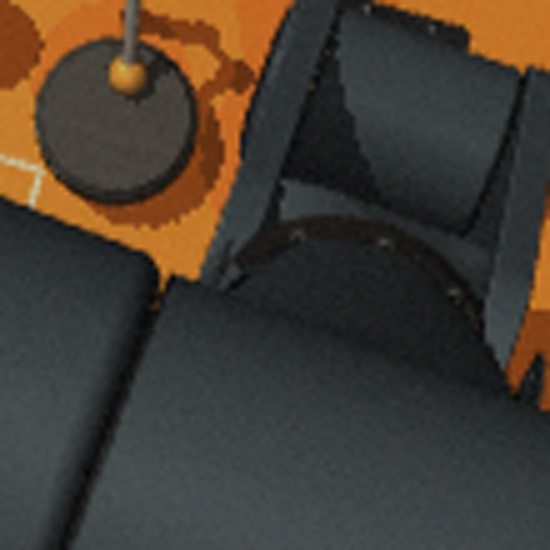

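The arm hides the carrier from the top camera. I'll back off, go behind it and look with the wrist camera.

```bash
python3 -m jog '[{"grip":160,"travel":[1.9,-0.5,0],"twist":0},{"grip":160,"travel":[0,0,4],"twist":0},{"grip":160,"travel":[-0.7,-2.8,4],"twist":0},{"grip":160,"travel":[-0.7,-2.8,3],"twist":0},{"grip":160,"travel":[-0.8,-2.7,0],"twist":0},{"grip":160,"travel":[-2.8,0.7,0],"twist":0},{"grip":160,"travel":[-2.8,0.7,0],"twist":0},{"grip":160,"travel":[-2.8,0.8,0],"twist":0}]'
python3 -m jog '[{"grip":160,"travel":[0,0,0],"twist":0},{"grip":160,"travel":[0,0,0],"twist":0}]'
python3 - <<'E'
from h import *
tcp_st();c=wcal();im=save('wrist','w2');carrier(im,c);go(-200,0)
cv2.imwrite('pics/w2b.png',im[:,:,::-1])
E
```

```text
time: 7.0
position: [0.5143, -0.159, 0.1371]
tool_rot: [0.793, 0.609, -0.001, -0.001]
ft_force: [0.4, -0.1, -0.6]
grip_width: 0.0327
time: 7.2
position: [0.5157, -0.1591, 0.1374]
tool_rot: [0.793, 0.609, -0.0, -0.001]
ft_force: [-0.0, -1.1, -0.3]
grip_width: 0.0324
tcp st mm -214.4 1.0 z 137.4 toolx yaw rel deg -0.17 F [-0.  -1.1 -0.3] w 0.0324 t 7.2
carrier st mm -127.0 -5.3 size 70.8 88.3 yaw deg -0.02
travel to st -200 0 cm: [0.34 1.42]
```

View pics/w2.png

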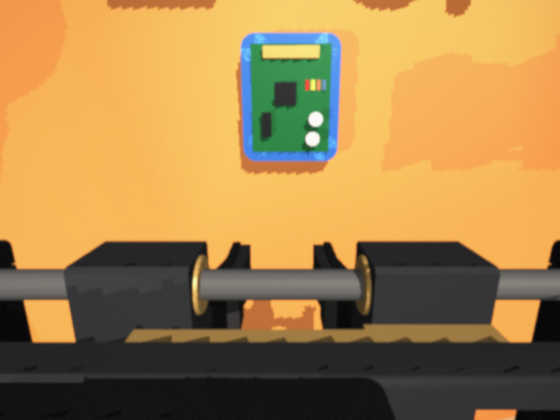

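The carrier is now at (-127,-5) mm with yaw 0; in the picture its rim spans (243,35) to (340,160). I'll come down behind it and push with both fingertips, drifting left slightly.

```bash
python3 -m jog '[{"grip":160,"travel":[0.6,0.5,-3],"twist":0},{"grip":160,"travel":[0.35,0.3,-4],"twist":0},{"grip":160,"travel":[0,0,-3],"twist":0},{"grip":160,"travel":[0,0,-1],"twist":0},{"grip":160,"travel":[0,0,0],"twist":0},{"grip":160,"travel":[0,0,0],"twist":0}]'
python3 - <<'E'
from h import *
tcp_st();go(-184,-5.3);print((st(S,[[.05,.005,0]])-st(S,[[0,0,0]]))*100)
E
```

```text
time: 7.85
position: [0.5271, -0.152, 0.0282]
tool_rot: [0.793, 0.609, 0.0, 0.001]
ft_force: [0.3, 0.3, 0.2]
grip_width: 0.0325
tcp st mm -204.6 -8.1 z 28.2 toolx yaw rel deg -0.15 F [0.3 0.3 0.2] w 0.0325 t 7.85
travel to st -184 -5.3 cm: [0.25 2.06]
[[0.78978582 4.96248308 0.        ]]
```

```bash
python3 -m jog '[{"grip":160,"travel":[0.15,1.1,0],"twist":0},{"grip":160,"travel":[0.1,0.9,0],"twist":0},{"grip":160,"travel":[0.05,0.4,0],"twist":0},{"grip":160,"travel":[0.06,0.4,0],"twist":0},{"grip":160,"travel":[0.06,0.4,0],"twist":0},{"grip":160,"travel":[0.07,0.4,0],"twist":0},{"grip":160,"travel":[0.07,0.4,0],"twist":0},{"grip":160,"travel":[0.07,0.4,0],"twist":0}]'
python3 -m jog '[{"grip":160,"travel":[0.06,0.4,0],"twist":0},{"grip":160,"travel":[0.06,0.4,0],"twist":0},{"grip":160,"travel":[0.06,0.4,0],"twist":0},{"grip":160,"travel":[0.06,0.4,0],"twist":0},{"grip":160,"travel":[0.06,0.4,0],"twist":0},{"grip":160,"travel":[0.06,0.4,0],"twist":0},{"grip":160,"travel":[0,0,0],"twist":0}]'
python3 - <<'E'
from h import *
tcp_st();c=wcal();im=save('wrist','w3');carrier(im,c)
print(proj(c,st(S,[[-.04,.04,.032],[-.04,.12,.032],[.04,.04,.032],[0,-.04,.032],[0,-.085,.032],[-.045,-.085,.032]])).round(0).tolist())
cv2.imwrite('pics/w3b.png',cv2.resize(im[:,:,::-1],(800,600),interpolation=cv2.INTER_CUBIC))
E
```

```text
time: 8.65
position: [0.5323, -0.1073, 0.0275]
tool_rot: [0.793, 0.609, -0.0, 0.0]
ft_force: [-0.8, -1.8, 0.7]
grip_width: 0.0323
time: 9.35
position: [0.5356, -0.0826, 0.0274]
tool_rot: [0.793, 0.61, -0.0, -0.001]
ft_force: [0.8, -0.5, -0.6]
grip_width: 0.0327
tcp st mm -135.3 1.3 z 27.4 toolx yaw rel deg -0.13 F [ 0.8 -0.5 -0.6] w 0.0327 t 9.35
carrier st mm -79.7 -0.0 size 71.0 89.9 yaw deg -0.0
[[177.0, 51.0], [-37.0, 51.0], [157.0, -227.0], [402.0, -76.0], [533.0, -76.0], [510.0, 66.0]]
```

View pics/w3b.png

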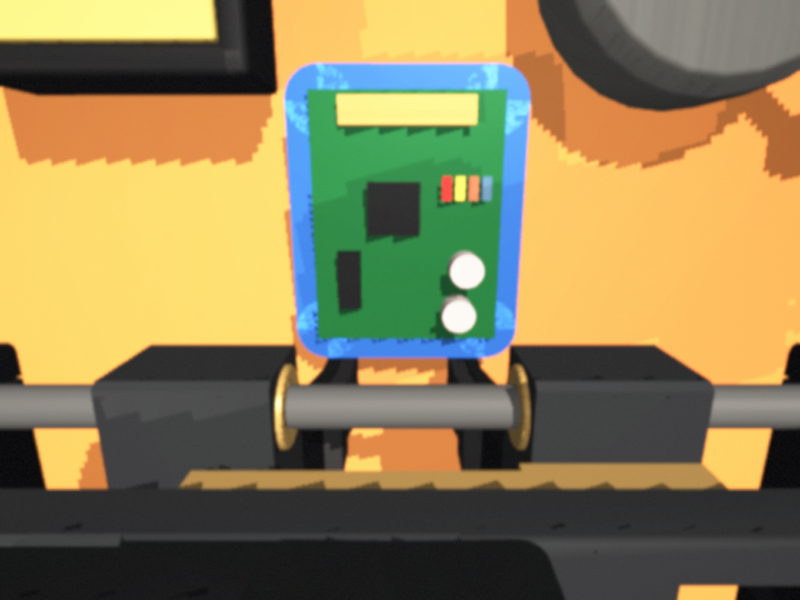

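The carrier, rim from (287,65) to (528,357) in the enlarged picture, is square against the fingers at (-80,0) mm. The tray's inner edge is near column 275 and the foot's edge near column 540. I'll check the gap's centre numerically before entering.

```bash
python3 - <<'E'
from h import *
c=wcal()
im=cv2.imread('pics/w3.png');g=im.max(2)
print('pred tray base inner',proj(c,st(S,[[-.04,.04,0],[-.04,.08,0],[-.04,.04,.032]])).round(1).tolist())
a=np.linspace(0,2*np.pi,720)
F=proj(c,st(S,np.c_[.045*np.cos(a),-.085+.045*np.sin(a),0*a]));
for r in (2,10,20,30,40): 
    row=im[r].astype(int);d=np.where(row.max(1)<75)[0]
    d1=d[d<230];d2=d[d>330]
    fb=F[np.abs(F[:,1]-r)<2];print(r,'tray right',d1.max() if len(d1) else None,'foot left',d2.min() if len(d2) else None,'pred foot',fb[:,0].min().round(1) if len(fb) else None)
print('pred foot lowest',F[F[:,1].argmax()].round(1), 'meas', max((np.where(g[:90,k]<75)[0].max(),k) for k in range(440,520)))
print('tray base row at col 100',np.where(g[:90,100]<60)[0].max())
E
```

```text
pred tray base inner [[198.2, 66.0], [112.4, 66.0], [177.4, 50.8]]
2 tray right 188 foot left 378 pred foot 378.2
10 tray right 189 foot left 380 pred foot 380.2
20 tray right 189 foot left 384 pred foot 383.4
30 tray right 190 foot left 388 pred foot 387.9
40 tray right 191 foot left 395 pred foot 393.7
pred foot lowest [465.4  77.5] meas (np.int64(76), 466)
tray base row at col 100 64
```

```bash
python3 -m jog '[{"grip":160,"travel":[0.13,0.48,0],"twist":0},{"grip":160,"travel":[0.13,0.48,0],"twist":0},{"grip":160,"travel":[0.13,0.48,0],"twist":0},{"grip":160,"travel":[0.12,0.49,0],"twist":0},{"grip":160,"travel":[0.13,0.48,0],"twist":0},{"grip":160,"travel":[0.13,0.48,0],"twist":0},{"grip":160,"travel":[0.12,0.49,0],"twist":0},{"grip":160,"travel":[0.13,0.48,0],"twist":0}]'
python3 - <<'E'
from h import *
tcp_st();c=wcal();im=save('wrist','w4');carrier(im,c);go(29.4,.5)
E
```

```text
time: 10.2
position: [0.5462, -0.0445, 0.0275]
tool_rot: [0.793, 0.609, -0.0, -0.0]
ft_force: [1.0, -1.3, -1.3]
grip_width: 0.0324
tcp st mm -95.7 0.8 z 27.5 toolx yaw rel deg -0.15 F [ 1.  -1.3 -1.3] w 0.0324 t 10.2
carrier st mm -40.4 -0.9 size 72.2 89.5 yaw deg -0.01
travel to st 29.4 0.5 cm: [ 3.2  12.03]
```

```bash
python3 -m jog '[{"grip":160,"travel":[0.11,0.49,0],"twist":0},{"grip":160,"travel":[0.11,0.49,0],"twist":0},{"grip":160,"travel":[0.11,0.48,0],"twist":0},{"grip":160,"travel":[0.12,0.49,0],"twist":0},{"grip":160,"travel":[0.12,0.49,0],"twist":0},{"grip":160,"travel":[0.12,0.49,0],"twist":0},{"grip":160,"travel":[0.12,0.49,0],"twist":0},{"grip":160,"travel":[0.12,0.49,0],"twist":0}]'
python3 - <<'E'
from h import *
tcp_st();c=wcal();im=save('wrist','w5');carrier(im,c);go(29.4,.5)
E
```

```text
time: 11.05
position: [0.5555, -0.0054, 0.0276]
tool_rot: [0.793, 0.609, -0.0, 0.0]
ft_force: [0.0, -2.3, 0.6]
grip_width: 0.0325
tcp st mm -55.6 1.7 z 27.6 toolx yaw rel deg -0.14 F [ 0.  -2.3  0.6] w 0.0325 t 11.05
carrier st mm -0.3 -0.0 size 89.6 72.1 yaw deg 0.01
travel to st 29.4 0.5 cm: [2.26 8.12]
```

```bash
python3 -m jog '[{"grip":160,"travel":[0.13,0.48,0],"twist":0},{"grip":160,"travel":[0.13,0.48,0],"twist":0},{"grip":160,"travel":[0.12,0.49,0],"twist":0},{"grip":160,"travel":[0.13,0.48,0],"twist":0},{"grip":160,"travel":[0.13,0.48,0],"twist":0},{"grip":160,"travel":[0.12,0.49,0],"twist":0},{"grip":160,"travel":[0.13,0.48,0],"twist":0},{"grip":160,"travel":[0.12,0.49,0],"twist":0}]'
python3 - <<'E'
from h import *
tcp_st();c=wcal();im=save('wrist','w6');carrier(im,c);go(29.4,1)
E
```

```text
time: 11.9
position: [0.5656, 0.0333, 0.0276]
tool_rot: [0.793, 0.609, -0.0, -0.0]
ft_force: [-0.5, -0.9, 1.2]
grip_width: 0.0324
tcp st mm -15.6 1.8 z 27.6 toolx yaw rel deg -0.15 F [-0.5 -0.9  1.2] w 0.0324 t 11.9
carrier st mm 39.8 0.0 size 89.6 72.3 yaw deg 0.0
travel to st 29.4 1 cm: [1.21 4.26]
```

```bash
python3 -m jog '[{"grip":160,"travel":[0.13,0.48,0],"twist":0},{"grip":160,"travel":[0.12,0.49,0],"twist":0},{"grip":160,"travel":[0.13,0.48,0],"twist":0},{"grip":160,"travel":[0.13,0.48,0],"twist":0},{"grip":160,"travel":[0.12,0.49,0],"twist":0},{"grip":160,"travel":[0.13,0.48,0],"twist":0},{"grip":160,"travel":[0.13,0.48,0],"twist":0},{"grip":160,"travel":[0.08,0.29,0],"twist":0}]'
python3 -m jog '[{"grip":160,"travel":[0.03,0.1,0],"twist":0},{"grip":160,"travel":[0.03,0.1,0],"twist":0},{"grip":160,"travel":[0,0,0],"twist":0}]'
python3 - <<'E'
from h import *
tcp_st();c=wcal();im=save('wrist','w7');carrier(im,c);go(29.4,1)
cv2.imwrite('pics/w7b.png',cv2.resize(im[:,:,::-1],(800,600),interpolation=cv2.INTER_CUBIC))
E
```

```text
time: 12.75
position: [0.5752, 0.0701, 0.0275]
tool_rot: [0.793, 0.61, -0.0, -0.0]
ft_force: [-0.8, -1.6, 0.3]
grip_width: 0.0323
time: 13.05
position: [0.5758, 0.0717, 0.0275]
tool_rot: [0.793, 0.609, 0.0, -0.0]
ft_force: [-0.4, 0.0, -0.1]
grip_width: 0.0322
tcp st mm 24.2 1.8 z 27.5 toolx yaw rel deg -0.17 F [-0.4  0.  -0.1] w 0.0322 t 13.05
carrier st mm 79.7 0.3 size 71.5 89.9 yaw deg -0.03
travel to st 29.4 1 cm: [0.21 0.49]
```

View pics/w7b.png

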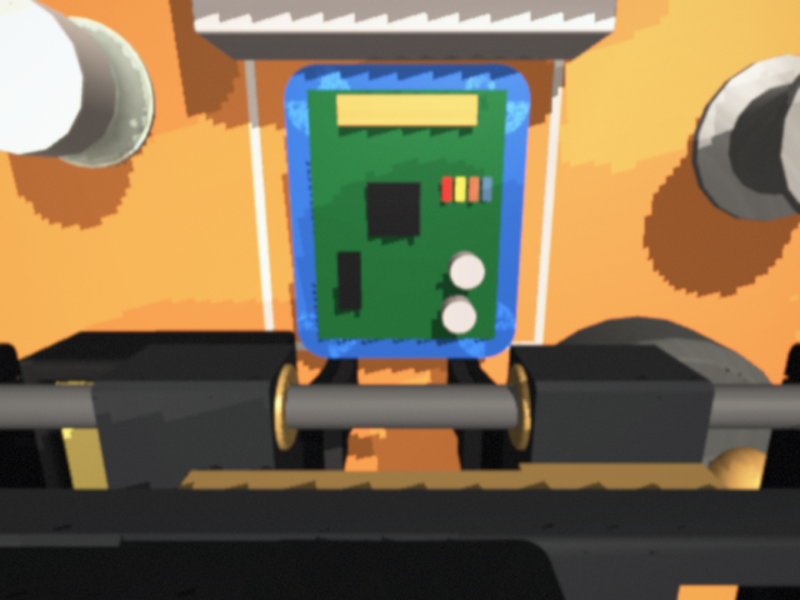

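The carrier is centred in the white outline, its front edge at row 65 just before the stop's base at row 60. About 5 mm is left.

```bash
python3 -m jog '[{"grip":160,"travel":[0.05,0.2,0],"twist":0},{"grip":160,"travel":[0.05,0.19,0],"twist":0},{"grip":160,"travel":[0,0,0],"twist":0}]'
for i in 1 2; do python3 -m jog '[{"grip":160,"travel":[0.02,0.08,0],"twist":0},{"grip":160,"travel":[0,0,0],"twist":0}]'; done
python3 - <<'E'
from h import *
tcp_st();c=wcal();im=save('wrist','w8');carrier(im,c)
E
```

```text
time: 13.4
position: [0.5769, 0.0758, 0.0275]
tool_rot: [0.793, 0.609, 0.0, -0.0]
ft_force: [-0.3, -0.2, -0.5]
grip_width: 0.0323
time: 13.6
position: [0.577, 0.0764, 0.0275]
tool_rot: [0.793, 0.609, 0.0, 0.0]
ft_force: [-0.4, -0.7, -0.4]
grip_width: 0.0325
time: 13.8
position: [0.577, 0.0764, 0.0275]
tool_rot: [0.793, 0.61, -0.0, 0.0]
ft_force: [-0.6, -4.0, -1.2]
grip_width: 0.0324
tcp st mm 29.0 1.7 z 27.5 toolx yaw rel deg -0.12 F [-0.6 -4.  -1.2] w 0.0324 t 13.8
carrier st mm 84.6 0.3 size 71.4 90.0 yaw deg -0.05
```

The motion has stalled and the force rose to 4 N, so it is in contact. I'll give one more small nudge to seat it, then back away.

```bash
python3 -m jog '[{"grip":160,"travel":[0.02,0.08,0],"twist":0},{"grip":160,"travel":[0,0,0],"twist":0}]'
python3 -m jog '[{"grip":160,"travel":[-0.1,-0.4,0],"twist":0},{"grip":160,"travel":[-0.3,-1.2,0],"twist":0},{"grip":255,"travel":[0,0,3],"twist":0},{"grip":255,"travel":[0,0,4],"twist":0},{"grip":255,"travel":[0,0,3],"twist":0},{"grip":255,"travel":[0,0,0],"twist":0},{"grip":255,"travel":[0,0,0],"twist":0}]'
python3 - <<'E'
from h import *
tcp_st();c=wcal();im=save('wrist','w9');carrier(im,c)
find('wrist',['test_button_top'])
hsv=cv2.cvtColor(im,cv2.COLOR_RGB2HSV);m=cv2.inRange(hsv,(45,90,60),(80,255,255));m[200:]=0
n,l,q,ce=cv2.connectedComponentsWithStats(m);print([(q[i].tolist(),ce[i].round(1).tolist()) for i in range(1,n) if q[i,4]>150]);print(proj(c,st(S,[[.185,0,.055],[.185,0,.06]])).round(1).tolist())
cv2.imwrite('pics/w9b.png',im[:,:,::-1]);go(185,0)
E
```

```text
time: 14.05
position: [0.5771, 0.0765, 0.0275]
tool_rot: [0.793, 0.61, -0.001, 0.001]
ft_force: [-1.9, -8.1, 0.0]
grip_width: 0.0326
time: 14.75
position: [0.5735, 0.0617, 0.1282]
tool_rot: [0.793, 0.609, 0.001, 0.0]
ft_force: [0.6, 0.5, -0.6]
grip_width: 0.0029
tcp st mm 13.9 1.4 z 128.2 toolx yaw rel deg -0.18 F [ 0.6  0.5 -0.6] w 0.0029 t 14.75
carrier st mm 85.1 0.2 size 71.2 88.9 yaw deg -0.2
wrist test_button_top []
[([242, 67, 82, 108, 6074], [280.8, 123.7])]
[[283.3, -69.2], [283.4, -74.6]]
travel to st 185 0 cm: [ 4.61 16.5 ]
```

View pics/w9.png

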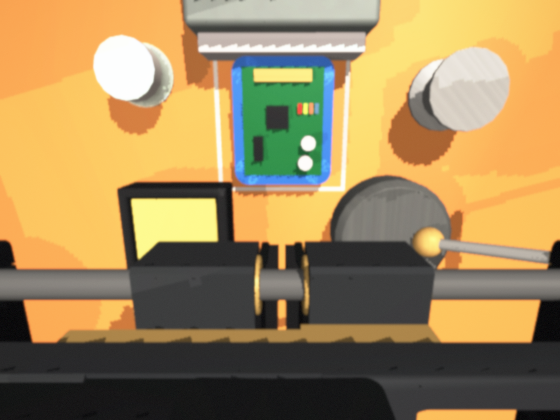

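The carrier sits against the stop, front edge at row 57, at (85.1, 0.2) mm inside the outline. The jar and the spool are untouched. Next, the button.

```bash
python3 -m jog '[{"grip":255,"travel":[0.92,3.3,0],"twist":0},{"grip":255,"travel":[0.92,3.3,0],"twist":0},{"grip":255,"travel":[0.92,3.3,0],"twist":0},{"grip":255,"travel":[0.92,3.3,0],"twist":0},{"grip":255,"travel":[0.93,3.3,0],"twist":0},{"grip":255,"travel":[0,0,-2],"twist":0},{"grip":255,"travel":[0,0,-1.5],"twist":0},{"grip":255,"travel":[0,0,0],"twist":0}]'
python3 -m jog '[{"grip":255,"travel":[0,0,-0.5],"twist":0},{"grip":255,"travel":[0,0,0],"twist":0}]'
python3 -m jog '[{"grip":255,"travel":[0,0,-0.2],"twist":0},{"grip":255,"travel":[0,0,0],"twist":0}]'
python3 -c "
from h import *
tcp_st()"
```

```text
time: 15.65
position: [0.6168, 0.2264, 0.0886]
tool_rot: [0.793, 0.609, -0.003, -0.002]
ft_force: [-0.5, 0.0, 1.5]
grip_width: 0.0004
time: 15.85
position: [0.6188, 0.2261, 0.0872]
tool_rot: [0.793, 0.609, -0.001, -0.001]
ft_force: [-1.5, 0.5, 2.4]
grip_width: 0.0009
time: 16.05
position: [0.6194, 0.2262, 0.086]
tool_rot: [0.793, 0.609, -0.0, 0.0]
ft_force: [-1.7, -1.7, 2.7]
grip_width: 0.0003
tcp st mm 184.7 -1.1 z 86.0 toolx yaw rel deg -0.17 F [-1.7 -1.7  2.7] w 0.0003 t 16.05
```

```bash
for i in 1 2 3; do python3 -m jog '[{"grip":255,"travel":[0,0,-0.15],"twist":0},{"grip":255,"travel":[0,0,0],"twist":0}]' | grep -E 'posi|force'; done
```

```text
position: [0.6196, 0.2263, 0.0844]
ft_force: [-2.5, -2.3, 3.1]
position: [0.6197, 0.2265, 0.0834]
ft_force: [-3.1, -2.0, 8.4]
position: [0.6198, 0.2265, 0.0833]
ft_force: [-4.7, -3.5, 14.8]
```

The force rose steeply at z=0.083, so it has probably bottomed out. I'll release in small steps to check that the travel was the full 6 mm.

```bash
for i in 1 2 3 4 5 6 7 8 9; do python3 -m jog '[{"grip":255,"travel":[0,0,0.1],"twist":0},{"grip":255,"travel":[0,0,0],"twist":0},{"grip":255,"travel":[0,0,0],"twist":0}]' | grep -E 'posi|force'|paste - -; done
```

```text
position: [0.6197, 0.2265, 0.0834]	ft_force: [-4.0, -2.9, 9.2]
position: [0.6197, 0.2265, 0.0834]	ft_force: [-2.1, -2.5, 4.9]
position: [0.6199, 0.2267, 0.0841]	ft_force: [-0.8, -2.6, 3.8]
position: [0.6199, 0.2269, 0.0851]	ft_force: [0.1, -1.9, 3.8]
position: [0.6199, 0.227, 0.0861]	ft_force: [1.2, -1.7, 4.0]
position: [0.6198, 0.2271, 0.0871]	ft_force: [0.2, -1.5, 1.5]
position: [0.6196, 0.2272, 0.0881]	ft_force: [0.6, -0.2, 2.5]
position: [0.6193, 0.2271, 0.089]	ft_force: [1.8, -0.2, 1.4]
position: [0.6186, 0.2268, 0.0895]	ft_force: [-0.6, 0.7, -0.3]
```

Contact was lost at z≈0.0893 and the bottom was at 0.0834, so the travel was about 6 mm: fully pressed and returned. I'll retreat and do a last check.

```bash
python3 -m jog '[{"grip":255,"travel":[0,0,4],"twist":0},{"grip":255,"travel":[0,0,4],"twist":0},{"grip":255,"travel":[0,0,3],"twist":0},{"grip":255,"travel":[-1.1,-4.1,0],"twist":0},{"grip":255,"travel":[-1.1,-4.1,0],"twist":0},{"grip":255,"travel":[-1.1,-4.1,0],"twist":0},{"grip":255,"travel":[-1.1,-4.1,0],"twist":0},{"grip":255,"travel":[0,0,0],"twist":0}]'
python3 -m jog '[{"grip":255,"travel":[0,0,0],"twist":0},{"grip":255,"travel":[0,0,0],"twist":0}]' | tail -2
python3 - <<'E'
from h import *
tcp_st();c=wcal();im=save('wrist','w10');carrier(im,c)
find('wrist',['test_button_top','flux_jar','solder_spool'])
E
```

```text
time: 20.15
position: [0.5736, 0.0586, 0.1997]
tool_rot: [0.794, 0.607, -0.002, -0.0]
ft_force: [-0.0, 0.9, -0.0]
grip_width: -0.0
ft_force: [0.1, 1.4, 0.1]
grip_width: 0.0006
tcp st mm 16.4 -0.2 z 200.0 toolx yaw rel deg -0.13 F [0.1 1.4 0.1] w 0.0006 t 20.35
carrier st mm 85.4 0.4 size 70.4 88.8 yaw deg -0.19
wrist test_button_top [([0.6153, 0.2173, 0.0624], 0.52), ([0.5029, 0.187, 0.0307], 0.46)]
wrist flux_jar [([0.5026, 0.189, 0.033], 0.98)]
wrist solder_spool [([0.7081, 0.1207, 0.0371], 0.9)]
```

View pics/w10.png

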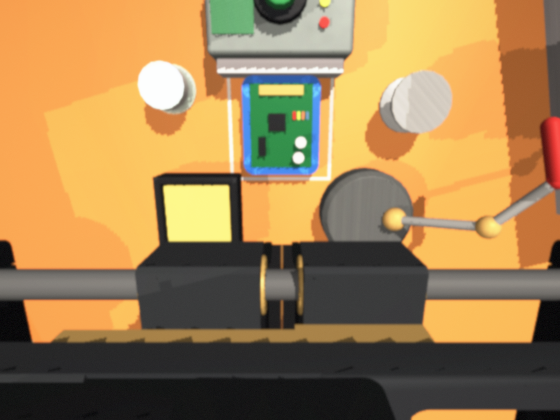

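The picture shows the carrier (rim (243,77) to (320,175)) flush at the stop and centred in the outline. The button is free at (280,3), and the jar (165,87) and spool (417,101) have not moved. I'm handing in.

```bash
python3 -c "
from rig import *
print(hand_in())"
```

```text
the job is handed in; nothing more can be done
None
```

The carrier is against the stop inside the white outline, the green button was pressed fully down and released, and the job is handed in at about 20 s on the robot's clock.

**Pushing:** I nudged the carrier sideways with a finger's outer face to line it up. Then I pushed it flat through the gap with both fingertips behind it. At the stop the motion stalled and the force rose to about 8 N, so it is seated.

**Button:** The closed fingertips went down until the force climbed to about 15 N. On release the fingers stayed in contact over about 6 mm, which matches a full press, and the button sprang back.

**Last checks:**
- **Carrier:** it measured (85.4, 0.4) mm and -0.2° in the station frame, against a target of (85, 0).
- **Flux jar and solder spool:** they stood where they were, within a few mm of the first estimates.
- **Robot:** nothing was being touched.

**Checks that disagreed:**
- **Sideways nudge:** it fell about 5 mm short because the fingertips are thinner than assumed. I made that up during the push.
- **Tray edge:** the tray's inner edge looked 2–3 mm further out than stated, but the foot fitted within 1 mm.
- **Button position:** the network's last reading was about 10 mm off, with a low score (0.52) because the button was at the picture's edge. I relied on the force and travel instead.

I did not look again at the screwdriver, bottle, multimeter or brush after the start, as the arm was never sent near them.

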